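Present a transmission gear to the inspection camera

TASK

Pull the red-headed shaft out of the gear in the open blue gear case and stand it in the orange cup, lowering it to the cup's bottom rather than dropping it; then lift that gear out by its hub and show it to the inspection camera: toothed disc level, centred at lens height, 12 cm in front of the lens (straight above the red spot), with the yellow-painted tooth pointing at the lens. Finish while holding the gear still there in the air; leave the shaft in the cup, and do not bump the camera or disturb the other things on the bench.

Things in the scene. Friction and masses are not known exactly. Their poses are not given: they have to be found in the camera images.
- case: Open-topped blue gear case, bolted to the bench (fixed), 98 x 176 x 45 mm high, walls 6 mm. Origin: centre of its underside; long side along its y. The gear sits at its (0, -37 mm) on a boss whose top is 27 mm above the bench, with a 15 mm bore down to the 6 mm thick floor; a second, dark gear fixed at (0, 38 mm) reaches 43 mm high and its stub 53 mm. It may stand on the left or the right of the bench, the cup then on the other side.
- gear: Loose bright steel spur gear, about 0.5 kg. Toothed disc 74 mm across the teeth, 18 mm thick, with a round hub of 36 mm diameter rising above it to 58 mm above the disc's underside; 15 mm bore right through. Origin: centre of the disc's underside, z up along the hub; x points to the one yellow-painted tooth. At the start the disc's top is flush with the case rim (45 mm above the bench) and the hub stands 40 mm clear above it. The hub is the place to grip.
- gear_mid (a point): Centre of the gear's toothed disc, 9 mm above the gear's origin: the point to bring to the view point.
- gear_mark (a point): Yellow-painted tooth of the gear, at mid-thickness, 36 mm from the gear's axis along its x.
- shaft: Loose shaft, 150 mm long, about 0.16 kg: plain rod of 12 mm diameter with a red round head of 20 mm diameter over its top 44 mm. Origin: centre of its foot, z up along the shaft. At the start it stands upright through the gear into the case's boss, its foot 6 mm above the bench, with 1.5 mm play all round; its head starts 27 mm above the hub's top. The foot clears the gear when it has been raised by 80 mm.
- cup: Fixed orange round holder cup, outside 54 mm in diameter and 95 mm high, wall 4 mm (mouth 46 mm wide), on a dark disc 80 mm wide and 4 mm high. Origin: centre of its underside. The shaft stands in it, leaning on the rim if it likes.
- cup_floor (a point): Centre of the cup's inner floor, 6 mm above the bench.
- camera: Stand of the inspection camera, fixed: white tongue with a red spot lying on the bench, base block and a steel post 330 mm high and 215 mm from the spot along its x. Origin: on the bench at the red spot, straight below the view point; x points from there towards the post.
- lens (a point): Middle of the camera's round front lens (44 mm rim); its height differs from start to start, 150 to 220 mm over the bench. x points horizontally from the view point into the lens. The black camera head behind is 46 mm wide and high.
- view (a point): View point in free air, 120 mm straight in front of the lens at lens height, above the red spot: where the middle of the toothed disc has to be. Axes as the lens: the gear's x has to point along this x.
- spray: Bystander: white spray can, 60 mm diameter, 190 mm high. Origin: centre of the underside.
- bearing: Bystander: steel bearing ring lying flat, 56 mm diameter, 16 mm high. Origin: centre of the underside.
- wrench: Bystander: steel wrench, 160 mm long, lying along its x. Origin: underside.
- driver: Bystander: screwdriver with yellow handle, 200 mm long, lying along its x. Origin: underside.
- grease: Bystander: green jar with black cap, 64 mm diameter, 90 mm high. Origin: centre of the underside.

How it is judged (in metres and radians):
On the way, in this order (a step that is already met when the one before it is completed fails the run):
1. the shaft stands in the cup, let go, while the gear is still in its case (horizontal distance between shaft and cup_floor below 0.022 m and height (world z) of shaft below 0.016 m and angle between shaft's own z axis and vertical below 0.4 rad and contact force between the fingers and shaft below 0.2 N and linear speed of shaft below 0.03 m/s and distance of gear from where it was at the start of the episode below 0.02 m), for 0.2 s.
2. the gear has been lifted clear of the case in the fingers (height (world z) of gear above 0.08 m and contact force between the fingers and gear above 1 N), for 0.2 s.
At the end, for the whole second after the job is handed in: Shaft released and at rest in the cup (foot within 10 mm of its floor, lean under 22 degrees). Gear held still in the fingers only: disc centre within 20 mm of the view point along the line of sight, 15 mm sideways and in height; level within 9, yellow tooth at the lens within 14 degrees (horizontal distance between shaft and cup_floor below 0.022 m and height (world z) of shaft below 0.016 m and angle between shaft's own z axis and vertical below 0.4 rad and contact force between the fingers and shaft below 0.2 N and linear speed of each of shaft, gear below 0.03 m/s and x of gear_mid in the frame of view between -0.02 and 0.02 m and y of gear_mid in the frame of view between -0.015 and 0.015 m and z of gear_mid in the frame of view between -0.015 and 0.015 m and angle between gear's own z axis and vertical below 0.17 rad and angle between the x axis of gear and the x axis of view, either way round below 0.26 rad and distance between gear_mark and lens below 0.115 m and contact force between the fingers and gear above 1 N and height (world z) of gear above 0.1 m and contact force between gear and camera below 0.2 N); the arm keeps its last pose, push and grip.
It fails at once if the shaft was dropped (contact force between the fingers and shaft below 0.05 N and linear speed of shaft above 0.6 m/s).
It fails at once if the gear was dropped (contact force between the fingers and gear below 0.05 N and linear speed of gear above 0.6 m/s).
It fails at once if the camera or its stand was bumped (contact force between camera and anything else above 2 N).
It fails at once if a bystander was moved by more than 20 mm (distance of any of spray, bearing, wrench, driver, grease from where it was at the start of the episode above 0.02 m).
It also fails if it takes over 56 s, if anything falls off the work surface, if the arm or the gripper's body presses on something with over 40 N, if the wrist force passes 120 N, or if a joint passes its speed limit or range.

ROBOT

A 6-joint arm with a two-finger parallel gripper is mounted at the origin on the work surface. World frame = base frame: x ahead of the robot, y to its left, z up, the work surface at z = 0. Lengths are in mm, angles in rad, forces in N, time in s.
With the tool pointing down it reaches from about 375 to 750 mm from the base axis. Payload 9 kg.
Tool frame: the origin (TCP) lies midway between the tips of the shut fingers; the grasp point (between the pads) lies 19 mm behind it; z points along the fingers, y is the line along which they close (so a half turn about z gives the same grasp; the last joint's range is limited). The gripper opens to 85 mm and grips with 20 to 120 N. Pads are 22 mm wide; open, the fingers measure 114 mm over their backs; the gripper's body (76 mm by 85 mm) begins 54 mm behind the grasp point. The pads swing forward as they close: fully open they stand 13 mm farther back than shut.
Start: joints at [1.088, 0.104, 0.097, 1.564, 0, 1.353], TCP at [157.033, 579.118, 231.331] pointing down, gripper open.
Joint ranges: [-2.99, 2.99], [-0.84, 1.86], [-1.1, 1.16], [-1.84, 2.11], [-1.51, 1.56], [-3.14, 3.14]. Speed limits (rad/s): [2.22, 2.22, 2.57, 3.14, 3.14, 3.14].

INTERFACE

Orientations are given as a rotation vector (axis times angle).
In Python, from workcell import monitor, imaging, hand_in gives the robot as it stands. The module is installed in compiled form; this text tells all that it offers.
- The arm moves only by the tool move_arm, never from a script. Its argument "plan" is one flat list of numbers, 5 for each row, row after row: the shift along the tool's x, y, z in mm, then the turn about the tool's z in degrees, then the opening, from -1 (shut) to 1 (fully open), so that 0 is half open. A call has 1 to 20 rows; each row is the pose to reach, as a shift and turn from the pose commanded when the call began, along the tool's axes at that moment; what a row does not reach only later rows make up. A row lasts 1/8 s, in which the tool goes at most 62.5 mm and 10.7 degrees, less where a joint would pass 70% of its speed; a pose out of reach is approached as far as the arm can. A call with a gripper value outside its range is refused whole. The fingers move at their own pace and stop on an object; the grip force is fixed at half the most. Time passes only in rows, so rows that repeat a pose let the fingers close. It gives the time, the measured TCP pose, the force, the opening and the grip force at its end, in the units of the state.
- monitor.state(): the state, without advancing time (a new reading comes with each control period).
- imaging.get_image(name): name is "scene" or "top" or "wrist"; returns a dict with "color" (480x640x3 uint8, red, green, blue), "mtx" (3x3 intrinsics, pixels), "position" and "attitude" of the camera in the world; the wrist camera has in their place "T_tool_cam" (4x4, takes a point from camera to tool coordinates, whose origin is the TCP and whose axes are the flange's). Camera axes: x right, y down, z forward; pixel columns grow to the right and rows downward; lengths in mm; the calibration is good to about 2 mm. A picture is of the moment at which its call begins: read the wrist's pose just before it. There is no depth.
- hand_in(): hands the job in; it is judged then, once.
The state is a dict: "time": time; "q": joint angles; "qvel": joint speeds; "joint_torque": joint torques, N m; "tcp_pos": TCP position; "tool_rot": TCP orientation; "contact_force": force on the tool from outside, world axes, zero at the start; "torque": the same for the moment, N m; "finger_gap": finger opening in mm; "gripper_force": force on a finger pad.
Only numpy, scipy, OpenCV 4.12 (cv2) and the standard library are available. Lean on these libraries where they do the work, as an engineer would, in place of code of your own. Each camera call takes 0.05 s, during which the arm holds its last target. There are 200 camera calls.

## Working session

There is one attempt and no reset: what is moved stays moved. The work goes in short steps, Python scripts to look and compute and a tool call to move; the robot and the scene stay as the last step left them, time stands still between calls to the robot, and variables do not carry over. Pictures are saved under pics/ and viewed, at most 10 in all, crops included, and the job is handed in when it is done.

Besides the shell and the picture viewer there is one more tool, called after "Call:" by a JSON object that holds its "fn" and its "kwargs". move_arm: Moves the arm, as the interface text tells. Its arguments: {"type":"object","properties":{"plan":{"type":"array","items":{"type":"number"}}},"required":["plan"]}

```bash
mkdir -p pics; cat > h.py <<'E'
import numpy as np,cv2,json,pickle
from workcell import monitor,imaging,hand_in
from scipy.spatial.transform import Rotation as R
def shot(name,out=None):
    s=monitor.state(); im=imaging.get_image(name)
    if name=="wrist":
        T=np.eye(4);T[:3,:3]=R.from_rotvec(s['tool_rot']).as_matrix();T[:3,3]=s['tcp_pos']
        C=T@np.array(im['T_tool_cam'])
    else:
        C=np.eye(4);a=np.array(im['attitude'])
        C[:3,:3]=a if a.shape==(3,3) else R.from_rotvec(a).as_matrix()
        C[:3,3]=im['position']
    d=dict(img=im['color'],K=np.array(im['mtx']),C=C)
    if out:
        cv2.imwrite(f'pics/{out}.png',im['color'][:,:,::-1]);pickle.dump(d,open(f'pics/{out}.pkl','wb'))
    return d
def load(o): return pickle.load(open(f'pics/{o}.pkl','rb'))
def ray(d,u,v):
    r=d['C'][:3,:3]@np.linalg.inv(d['K'])@[u,v,1]; return d['C'][:3,3],r/np.linalg.norm(r)
def atz(d,u,v,z):
    p,r=ray(d,u,v); return p+r*(z-p[2])/r[2]
def proj(d,P):
    c=np.linalg.inv(d['C'])@np.append(P,1);q=d['K']@c[:3];return q[:2]/q[2]
def tri(obs):
    A=np.zeros((3,3));b=np.zeros(3)
    for d,u,v in obs:
        p,r=ray(d,u,v);M=np.eye(3)-np.outer(r,r);A+=M;b+=M@p
    return np.linalg.solve(A,b)
E
python3 - <<'E'
from h import *
im=imaging.get_image("top");print(im['attitude'],im['position'],im['mtx'])
for n in("scene","top"):
    d=shot(n,n+'0');print(n,d['C'].round(3).tolist())
s=monitor.state();print(s)
E
```

```text
[-2.08479926  2.13678777 -0.23349008] [ 274.90988215   65.39143278 1463.83632499] [[622.87808094   0.         315.72114964]
 [  0.         622.87808094 239.99939836]
 [  0.           0.           1.        ]]
scene [[-0.877, 0.262, -0.404, 966.602], [0.481, 0.473, -0.738, 786.345], [-0.002, -0.841, -0.541, 640.829], [0.0, 0.0, 0.0, 1.0]]
top [[-0.025, -0.977, 0.213, 274.91], [-1.0, 0.024, -0.009, 65.391], [0.003, -0.213, -0.977, 1463.836], [0.0, 0.0, 0.0, 1.0]]
{'time': 0.15, 'q': array([1.08831523e+00, 1.04554559e-01, 9.66519334e-02, 1.56388687e+00,
       2.58480832e-05, 1.35314894e+00]), 'qvel': array([-0.00098207, -0.00070631,  0.00261404,  0.00164957,  0.00140579,
        0.00144854]), 'joint_torque': array([ 3.81537073e-03, -5.57358491e+01,  5.04006064e+01,  1.26213659e-02,
       -2.18574114e-04,  3.31499291e-05]), 'tcp_pos': array([156.88566009, 578.8726528 , 230.70759733]), 'tool_rot': array([-4.14736976e-01, -3.11372815e+00,  1.45135133e-03]), 'contact_force': array([-0.1364132 ,  0.69398947,  0.33410742]), 'torque': array([0.03082413, 0.0105366 , 0.04486896]), 'gripper_force': 0.0, 'finger_gap': 85.41280287902528}
```

View pics/scene0.png

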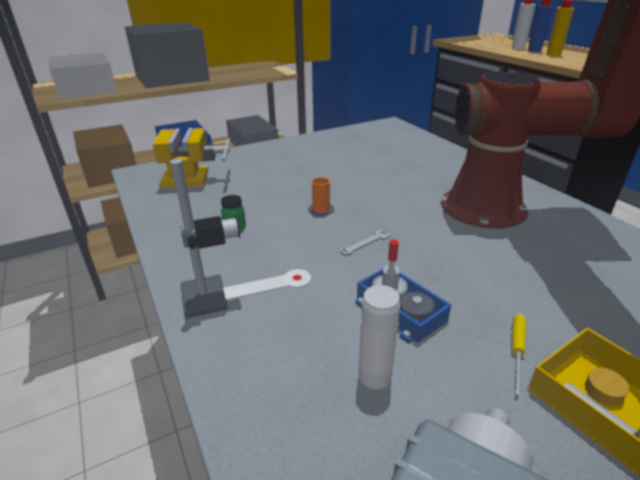

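View pics/top0.png

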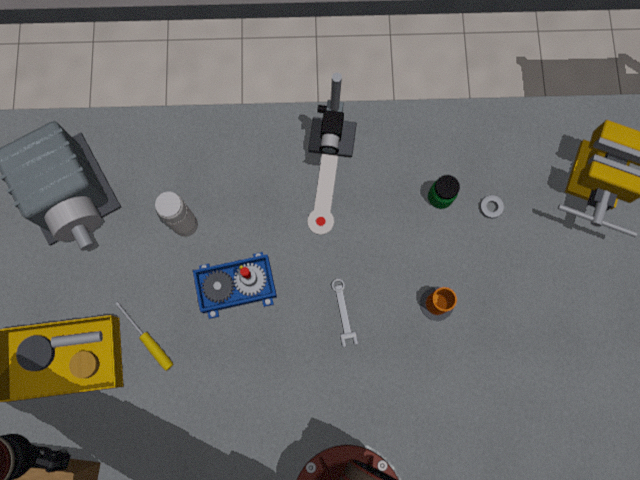

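The scene view shows the case with the shaft head at (393,250), the cup at (321,195), the lens at about (232,229) and the spot at (297,278). In the top view the gear is at (250,279), the red spot at (320,221), the cup at (441,300), and the wrench lies between them. I'll enlarge both.

```bash
python3 - <<'E'
from h import *
t=load('top0')['img'];s=load('scene0')['img']
f=lambda a,x,y,w,h,k:cv2.resize(a[y:y+h,x:x+w],None,fx=k,fy=k,interpolation=cv2.INTER_CUBIC)
A=f(t,190,245,100,75,4);B=f(t,300,60,60,75,4) ; B=cv2.resize(t[100:240,295:365],(280,560)) 
m=np.zeros((600,800,3),np.uint8)
m[:300,:400]=A; m[:300,400:800]=f(s,340,230,100,75,4)
m[300:600,:400]=f(t,400,262,100,75,4); m[300:600,400:800]=f(s,170,210,100,75,4)
cv2.imwrite('pics/m1.png',m[:,:,::-1])
E
```

```text
(no output)
```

View pics/m1.png

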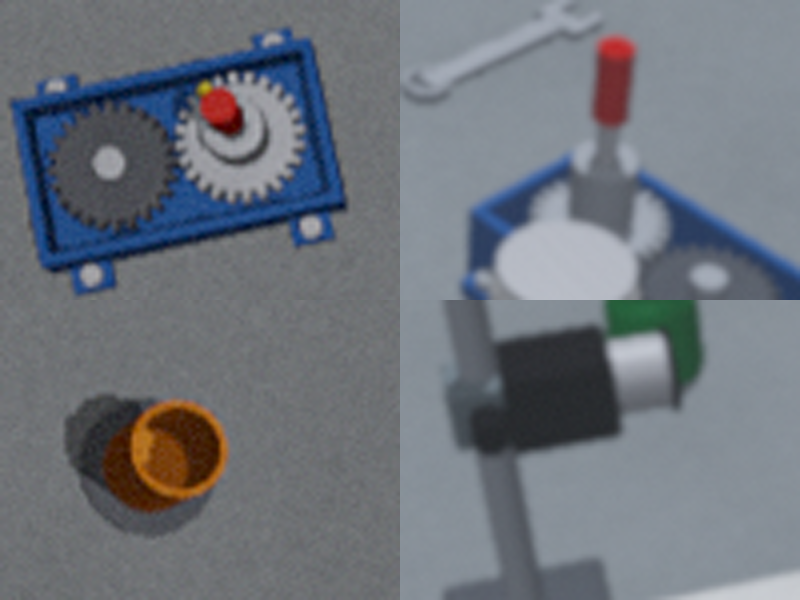

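```bash
python3 - <<'E'
from h import *
t=load('top0');s=load('scene0');np.set_printoptions(precision=1,suppress=True)
g=atz(t,250.2,279.5,45);y=atz(t,241.3,267,45)
print('gear',g,'tooth',y,np.linalg.norm(y-g),'ang',np.degrees(np.arctan2(*(y-g)[1::-1])))
print('head top',atz(t,245.3,270.8,156), atz(s,340+216/4,230+46/4,156))
print('head tri',tri([(t,245.3,270.8),(s,394,241.5)]))
print('cup',atz(t,444.7,299.3,95))
c=[atz(t,190+a/4,245+b/4,45) for a,b in[(12,100),(310,40),(345,205),(48,268)]];print('case',np.mean(c,0),*c)
v=(c[1]-c[0])+(c[2]-c[3]);v/=np.linalg.norm(v);print('gear from case',np.mean(c,0)+37*v, np.degrees(np.arctan2(v[1],v[0])))
sp=atz(t,320,221,1);print('spot',sp,atz(s,297,278,1))
# lens: on vertical plane; find h: pixel ray in scene at horizontal dist 120 from spot
p,r=ray(s,238,228)
for h in range(150,225,5):
    q=p+r*(h-p[2])/r[2];d=q-sp;print(h,q,np.linalg.norm(d[:2]),np.degrees(np.arctan2(d[1],d[0])),proj(t,q))
print('tongue/post base ang; post top tri',tri([(t,336,77),(s,178,162)]))
for n,u,w in[('spray',170,203),('green',448,184)]:print(n,atz(t,u,w,190 if n=='spray' else 90))
for u,w in[(338,285),(349,340)]:print('wrench',atz(t,u,w,5))
E
```

```text
gear [494.4 205.8  45. ] tooth [524.  226.2  45. ] 36.013440616040505 ang 34.61150793614532
head top [496.1 205.2 156. ] [496.9 209.  156. ]
head tri [495.7 206.  154.1]
cup [ 432.1 -227.6   95. ]
case [486.8 241.2  45. ] [519.7 337.5  45. ] [550.8 165.5  45. ] [454.3 146.4  45. ] [422.5 315.4  45. ]
gear from case [493.5 204.8  45. ] -79.56387103110231
spot [640.  41.   1.] [639.9  40.6   1. ]
150 [752.6  -3.1 150. ] 120.87564376269567 -21.36384262780525 [339.1 155.2]
155 [754.7   5.  155. ] 120.26242804629916 -17.414368657024827 [335.6 153.6]
160 [756.9  13.  160. ] 120.22488642138931 -13.44348263928664 [332.  151.9]
165 [759.1  21.1 165. ] 120.76355576654791 -9.489100717236498 [328.4 150.3]
170 [761.3  29.1 170. ] 121.87079575773593 -5.588207398287638 [324.7 148.6]
175 [763.5  37.1 175. ] 123.53131864740597 -1.7748457440669707 [321.1 146.9]
180 [765.6  45.2 180. ] 125.72320345031638 1.9215020073718176 [317.4 145.3]
185 [767.8  53.2 185. ] 128.41924488078806 5.476973958803624 [313.7 143.6]
190 [770.   61.3 190. ] 131.5884584475154 8.873778582175245 [309.9 141.9]
195 [772.2  69.3 195. ] 135.19757286406693 12.100094436708954 [306.2 140.1]
200 [774.4  77.4 200. ] 139.2123787275232 15.149550282634067 [302.4 138.4]
205 [776.5  85.4 205. ] 143.59885251810172 18.02044298666836 [298.6 136.7]
210 [778.7  93.4 210. ] 148.3240232361407 20.71484043150384 [294.7 134.9]
215 [780.9 101.5 215. ] 153.35658663485697 23.237684779269962 [290.9 133.2]
220 [783.1 109.5 220. ] 158.66729603334494 25.595972668168223 [287.  131.4]
tongue/post base ang; post top tri [850.5   7.4 326.6]
spray [639.8 360.8 190. ]
green [ 698.5 -254.7   90. ]
wrench [482.4   2.7   5. ]
wrench [353.5 -18.6   5. ]
```

```bash
cat >> h.py <<'E'
def to(P):
    s=monitor.state();M=R.from_rotvec(s['tool_rot']).as_matrix()
    return (M.T@(np.array(P)-s['tcp_pos'])).round(1)
E
python3 - <<'E'
from h import *
print(to([495,206,232]), R.from_rotvec(monitor.state()['tool_rot']).as_matrix().round(3))
im=imaging.get_image("wrist");print(np.array(im['T_tool_cam']).round(2),im['mtx'])
E
```

```text
[-423.9 -271.4   -1.1] [[-0.965  0.262 -0.   ]
 [ 0.262  0.965 -0.001]
 [ 0.    -0.001 -1.   ]]
[[  -0.     -0.96   -0.28   71.46]
 [   1.     -0.     -0.      0.27]
 [  -0.     -0.28    0.96 -142.94]
 [   0.      0.      0.      1.  ]] [[335.596182     0.         317.85786079]
 [  0.         335.596182   239.05822057]
 [  0.           0.           1.        ]]
```

Call:
{"fn": "move_arm", "kwargs": {"plan": [-212, -136, 0, 0, 1, -424, -271, 0, 0, 1, -424, -271, 0, 0, 1, -424, -271, 0, 0, 1, -424, -271, 0, 0, 1, -424, -271, 0, 0, 1, -424, -271, 0, 0, 1, -424, -271, 0, 0, 1, -424, -271, 0, 0, 1, -424, -271, 0, 0, 1, -424, -271, 0, 0, 1, -424, -271, 0, 0, 1, -424, -271, 0, 0, 1]}}

```text
time: 1.82
tcp_pos: [495.0, 207.3, 231.5]
tool_rot: [0.413, 3.114, 0.0]
contact_force: [1.2, -0.4, 0.0]
finger_gap: 85.3
gripper_force: 0.0
```

```bash
python3 - <<'E'
from h import *
d=shot("wrist","w1");print(monitor.state()['tcp_pos'])
for n,P in dict(head=[496,206,156],hub=[494,205.5,85],lens=[758.5,22,165],spot=[640,41,1]).items():print(n,proj(d,P))
E
```

```text
[495.04285775 207.1216736  231.4270763 ]
head [316.03691557 252.75268702]
hub [315.29818346 225.48235705]
lens [196.35008957 570.76787189]
spot [221.71156812 349.47002626]
```

View pics/w1.png

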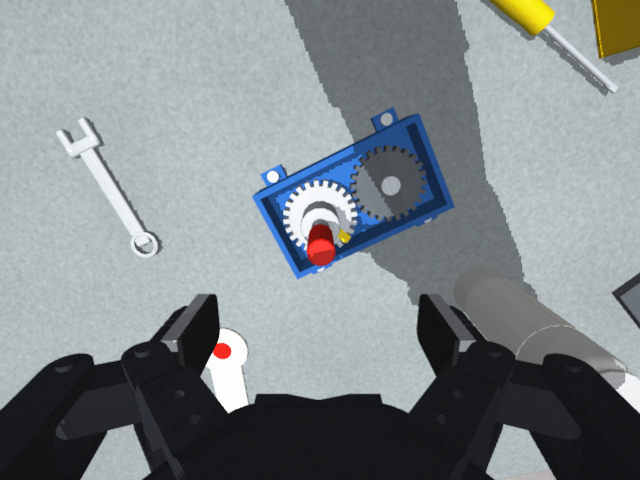

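The shaft head's top is at (321,254), the gear disc at about (320,217), the tooth at (345,237), and the spot at (222,351). All of these are within about 5 px of prediction.

```bash
python3 - <<'E'
from h import *
np.set_printoptions(precision=1,suppress=True)
d=load('w1')
h=atz(d,321,255,156);g=atz(d,320,217,45);t=atz(d,345,237,45)
print(h,g,t,np.degrees(np.arctan2(*(t-g)[1::-1])),np.linalg.norm(t-g),atz(d,222,351,1))
print(to([495.5,207.8,116]))
E
```

```text
[498.5 208.9 156. ] [496.2 209.5  45. ] [523.  228.7  45. ] 35.667347886080115 32.95598295572567 [642.2  40.6   1. ]
[ -0.2   0.8 115.4]
```

Call:
{"fn": "move_arm", "kwargs": {"plan": [-1, 1, 40, 0, 1, -1, 1, 80, 0, 1, -1, 1, 105, 0, 1, -1, 1, 115, 0, 1, -1, 1, 115, 0, 0, -1, 1, 115, 0, -0.5, -1, 1, 115, 0, -1, -1, 1, 115, 0, -1, -1, 1, 115, 0, -1, -1, 1, 115, 0, -1, -1, 1, 115, 0, -1, -1, 1, 115, 0, -1, -1, 1, 115, 0, -1, -1, 1, 115, 0, -1]}}

```text
time: 3.62
tcp_pos: [497.2, 207.5, 117.3]
tool_rot: [0.414, 3.112, 0.001]
contact_force: [-0.6, 1.3, 6.4]
finger_gap: 17.7
gripper_force: 58.6
```

Call:
{"fn": "move_arm", "kwargs": {"plan": [0, 0, -8, 0, -1, 0, 0, -20, 0, -1, 0, 0, -35, 0, -1, 0, 0, -52, 0, -1, 0, 0, -70, 0, -1, 0, 0, -90, 0, -1, 0, 0, -110, 0, -1, 0, 0, -128, 0, -1, 0, 0, -138, 0, -1, 0, 0, -143, 0, -1, 0, 0, -145, 0, -1, 0, 0, -145, 0, -1]}}

```text
time: 5.12
tcp_pos: [496.4, 207.3, 260.8]
tool_rot: [-0.415, -3.113, 0.0]
contact_force: [0.4, 0.1, -1.6]
finger_gap: 17.8
gripper_force: 58.6
```

```bash
python3 - <<'E'
from h import *
s=shot('scene','s2');w=shot('wrist','w2')
m=np.zeros((600,800,3),np.uint8)
m[:,:400]=cv2.resize(s['img'][60:330,310:490],(400,600));m[:300,400:]=cv2.resize(w['img'],(400,300))
cv2.imwrite('pics/m2.png',m[:,:,::-1])
print(monitor.state()['tcp_pos'],proj(s,[495,207.5,145]), to([433,-227.5,262]))
E
```

```text
[496.35018097 207.26943428 260.79280012] [393.88183378 245.4108371 ] [ -52.6 -436.2   -1.1]
```

View pics/m2.png

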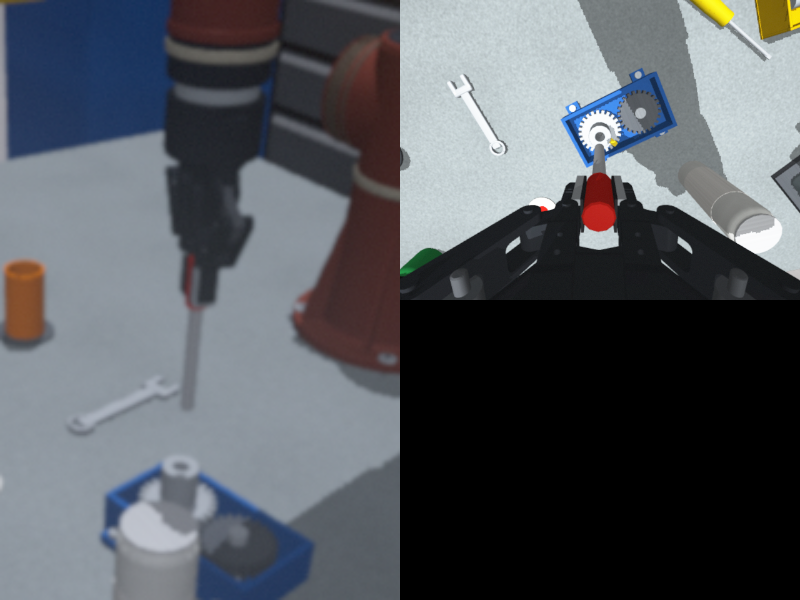

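The shaft is out and hangs vertically: its foot is at scene pixel (394,244), against a predicted (394,245). The gear stayed in its case.

Call:
{"fn": "move_arm", "kwargs": {"plan": [-2, -15, 0, 0, -1, -5, -40, 0, 0, -1, -9, -75, 0, 0, -1, -14, -115, 0, 0, -1, -19, -155, 0, 0, -1, -24, -195, 0, 0, -1, -29, -235, 0, 0, -1, -34, -275, 0, 0, -1, -39, -315, 0, 0, -1, -44, -355, 0, 0, -1, -48, -390, 0, 0, -1, -51, -415, 0, 0, -1, -53, -430, 0, 0, -1, -53, -436, 0, 0, -1, -53, -436, 0, 0, -1, -53, -436, 0, 0, -1]}}

```text
time: 7.22
tcp_pos: [433.7, -226.7, 261.4]
tool_rot: [0.413, 3.114, 0.0]
contact_force: [0.7, -0.2, -1.9]
finger_gap: 18.4
gripper_force: 58.7
```

```bash
python3 - <<'E'
from h import *
s=shot('scene','s3');w=shot('wrist','w3')
m=np.zeros((600,800,3),np.uint8)
m[:,:400]=cv2.resize(s['img'][90:240,270:370],(400,600));m[:300,400:]=cv2.resize(w['img'],(400,300))
m[300:,400:]=cv2.resize(w['img'][150:390,160:480],(400,300))
cv2.imwrite('pics/m3.png',m[:,:,::-1])
p=monitor.state()['tcp_pos'];print(p,proj(s,[433,-227.5,95]),proj(s,[*p[:2],146]),proj(w,[433,-227.5,95]),proj(w,[*p[:2],146]))
E
```

```text
[ 433.79039684 -226.76447381  261.39585224] [320.50121195 180.31471659] [320.18530518 164.05048494] [316.53536226 220.40351806] [317.45352452 235.40280918]
```

View pics/m3.png

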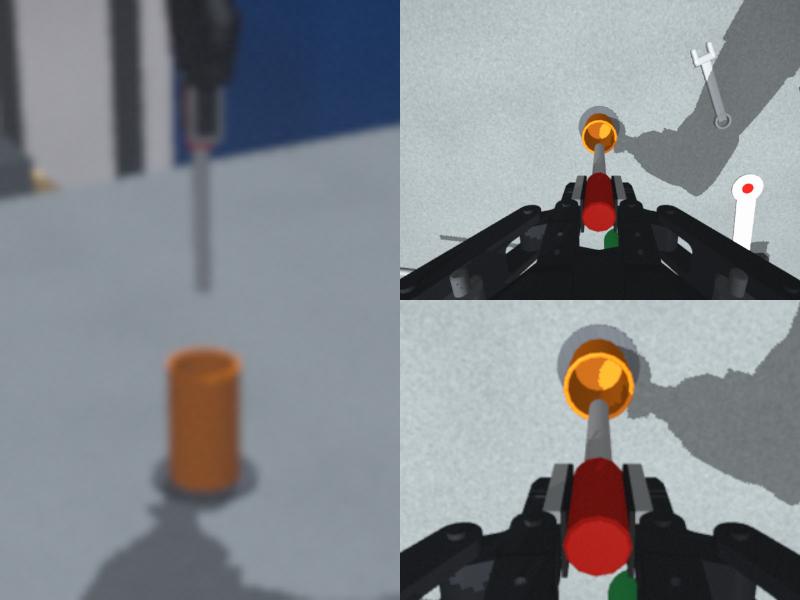

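The foot is centred over the cup mouth: in the scene view the foot is at (321,163) and the mouth at (321,181). I'm lowering it now.

Call:
{"fn": "move_arm", "kwargs": {"plan": [0, 1, 10, 0, -1, 0, 1, 28, 0, -1, 0, 1, 48, 0, -1, 0, 1, 68, 0, -1, 0, 1, 88, 0, -1, 0, 1, 105, 0, -1, 0, 1, 120, 0, -1, 0, 1, 130, 0, -1, 0, 1, 137, 0, -1, 0, 1, 141, 0, -1, 0, 1, 142, 0, -1, 0, 1, 143, 0, -1, 0, 1, 143, 0, -1]}}

```text
time: 8.95
tcp_pos: [434.0, -226.5, 118.5]
tool_rot: [0.415, 3.114, -0.0]
contact_force: [-0.1, -0.1, -2.1]
finger_gap: 17.9
gripper_force: 58.7
```

Call:
{"fn": "move_arm", "kwargs": {"plan": [0, 0, 1, 0, -1, 0, 0, 2, 0, -1, 0, 0, 2, 0, -1]}}

```text
time: 9.32
tcp_pos: [434.3, -226.7, 117.3]
tool_rot: [0.414, 3.113, -0.001]
contact_force: [-1.9, 1.5, 5.7]
finger_gap: 17.9
gripper_force: 59.6
```

Call:
{"fn": "move_arm", "kwargs": {"plan": [0, 0, 0, 0, -0.6, 0, 0, 0, 0, -0.4, 0, 0, 0, 0, -0.2, 0, 0, 0, 0, 0.2, 0, 0, 0, 0, 0.6, 0, 0, 0, 0, 1, 0, 0, 0, 0, 1, 0, 0, 0, 0, 1, 0, 0, -20, 0, 1, 0, 0, -60, 0, 1, 0, 0, -110, 0, 1, 0, 0, -145, 0, 1, 0, 0, -145, 0, 1, 0, 0, -145, 0, 1]}}

```text
time: 11.08
tcp_pos: [433.9, -226.4, 261.5]
tool_rot: [0.415, 3.114, -0.0]
contact_force: [0.3, -0.6, -0.7]
finger_gap: 85.5
gripper_force: 0.0
```

```bash
python3 - <<'E'
from h import *
s=shot('scene','s4');w=shot('wrist','w4')
m=np.zeros((600,800,3),np.uint8)
m[:,:400]=cv2.resize(s['img'][90:240,270:370],(400,600));m[:300,400:]=cv2.resize(w['img'],(400,300))
m[300:,400:]=cv2.resize(s['img'][205:275,330:423],(400,300),interpolation=cv2.INTER_CUBIC)
cv2.imwrite('pics/m4.png',m[:,:,::-1])
print(monitor.state()['tcp_pos'],to([495,207.5,262]))
E
```

```text
[ 433.51238071 -226.07087428  260.40105689] [ 54.1 434.6  -1.2]
```

View pics/m4.png

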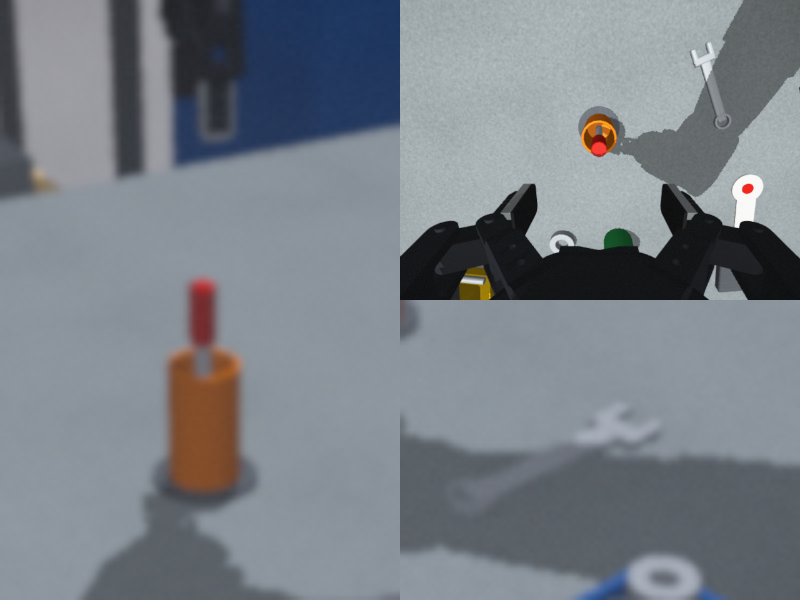

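The shaft stands upright in the cup, its head at wrist pixel (319,235), and it has been let go. Now back to the gear.

Call:
{"fn": "move_arm", "kwargs": {"plan": [5, 40, 0, 0, 1, 12, 100, 0, 0, 1, 19, 155, 0, 0, 1, 27, 215, 0, 0, 1, 34, 275, 0, 0, 1, 42, 335, 0, 0, 1, 49, 390, 0, 0, 1, 54, 425, 0, 0, 1, 54, 435, 0, 0, 1, 54, 435, 40, 0, 1, 54, 435, 70, 0, 1, 54, 435, 80, 0, 1, 54, 435, 80, 0, 1, 54, 435, 80, 0, 1]}}

```text
time: 12.92
tcp_pos: [496.3, 207.4, 182.8]
tool_rot: [0.415, 3.112, 0.001]
contact_force: [-0.2, 0.2, 1.2]
finger_gap: 85.6
gripper_force: 0.0
```

```bash
python3 - <<'E'
from h import *
w=shot('wrist','w5');p=monitor.state()['tcp_pos'];print(p,proj(w,[495,207.5,45]),proj(w,[495,207.5,85]))
cv2.imwrite('pics/m5.png',cv2.resize(w['img'][140:290,220:420],None,fx=4,fy=4,interpolation=cv2.INTER_CUBIC)[:,:,::-1])
E
```

```text
[496.34497299 207.45426976 182.77876912] [317.14758459 226.7651725 ] [317.08570455 239.81439907]
```

View pics/m5.png

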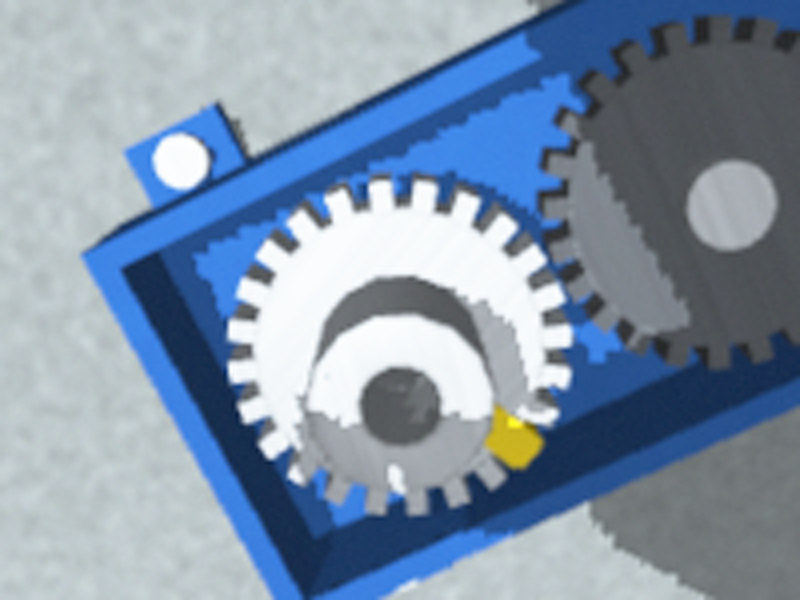

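The hub's top is at (320,241.5), the disc centre at (320,227) and the yellow tooth at (349.5,250.5).

```bash
python3 - <<'E'
from h import *
np.set_printoptions(precision=1,suppress=True)
d=load('w5');h=atz(d,320,241.5,85);g=atz(d,320,226.8,45);t=atz(d,349.5,250.3,45)
print(h,g,t,np.degrees(np.arctan2(*(t-g)[1::-1])),np.linalg.norm(t-g))
print(to([*(h+g)[:2]/2,50.5]))
E
```

```text
[496.8 209.3  85. ] [495.7 209.9  45. ] [523.  229.3  45. ] 35.44280368660823 33.588254462721984
[  0.9   1.9 132.3]
```

Call:
{"fn": "move_arm", "kwargs": {"plan": [0, 1, 40, 0, 1, 0, 1, 80, 0, 1, 0, 1, 110, 0, 1, 0, 1, 126, 0, 1, 0, 1, 131, 0, 1, 0, 1, 131, 0, 0.5, 0, 1, 131, 0, 0, 0, 1, 131, 0, -0.5, 0, 1, 131, 0, -1, 0, 1, 131, 0, -1, 0, 1, 131, 0, -1, 0, 1, 131, 0, -1, 0, 1, 131, 0, -1, 0, 1, 131, 0, -1]}}

```text
time: 14.72
tcp_pos: [496.7, 208.8, 51.6]
tool_rot: [0.414, 3.112, 0.001]
contact_force: [-1.1, 0.5, 6.4]
finger_gap: 34.3
gripper_force: 59.7
```

Call:
{"fn": "move_arm", "kwargs": {"plan": [0, 0, -4, 0, -1, 0, 0, -10, 0, -1, 0, 0, -20, 0, -1, 0, 0, -34, 0, -1, 0, 0, -50, 0, -1, 0, 0, -68, 0, -1, 0, 0, -86, 0, -1, 0, 0, -104, 0, -1, 0, 0, -120, 0, -1, 0, 0, -128, 0, -1, 0, 0, -130, 0, -1, 0, 0, -130, 0, -1]}}

```text
time: 16.23
tcp_pos: [495.7, 208.5, 179.8]
tool_rot: [-0.415, -3.113, 0.0]
contact_force: [-0.4, 1.3, -4.0]
finger_gap: 34.1
gripper_force: 60.0
```

```bash
python3 - <<'E'
from h import *
print(to([641,41,181]))
E
```

```text
[-184.1 -123.6   -1.2]
```

Call:
{"fn": "move_arm", "kwargs": {"plan": [-5, -3, -1, 2, -1, -15, -10, -1, 6, -1, -32, -21, -1, 10, -1, -50, -34, -1, 15, -1, -70, -47, -1, 20, -1, -90, -60, -1, 25, -1, -110, -74, -1, 30, -1, -130, -87, -1, 35, -1, -148, -99, -1, 39, -1, -164, -110, -1, 42, -1, -176, -118, -1, 44, -1, -182, -122, -1, 44.5, -1, -184, -124, -1, 44.5, -1, -184, -124, -1, 44.5, -1, -184, -124, -1, 44.5, -1]}}

```text
time: 18.1
tcp_pos: [640.8, 41.2, 181.4]
tool_rot: [-1.562, -2.726, -0.0]
contact_force: [-0.4, 0.1, -3.5]
finger_gap: 34.3
gripper_force: 60.2
```

```bash
python3 - <<'E'
from h import *
t=shot('top','t6');s=shot('scene','s6');w=shot('wrist','w6')
m=np.zeros((600,800,3),np.uint8)
f=lambda a,x,y,w,h,W,H:cv2.resize(a[y:y+h,x:x+w],(W,H),interpolation=cv2.INTER_CUBIC)
m[:360,:480]=f(s['img'],190,190,120,90,480,360)
m[:300,480:]=f(t['img'],288,100,80,75,320,300)
m[360:,:320]=f(w['img'],0,0,640,480,320,240)
m[300:,480:]=f(w['img'],240,160,160,150,320,300)
cv2.imwrite('pics/m6.png',m[:,:,::-1])
p=monitor.state()['tcp_pos'];print(p)
x=np.array([np.cos(np.radians(-9.1)),np.sin(np.radians(-9.1)),0])
V=np.array([640.5,41,165])
for n,P in dict(view=V,mark=V+36*x,lens=V+120*x).items():print(n,*[proj(c,P).round(1) for c in(s,t,w)])
E
```

```text
[640.85753649  41.01317861 181.4327474 ]
view [293.8 218.2] [320.7 202.4] [318.4 286.2]
mark [277.5 221.1] [322.9 186.6] [370.4 325.6]
lens [238.2 228.2] [327.9 150.3] [478.6 407.7]
```

View pics/m6.png

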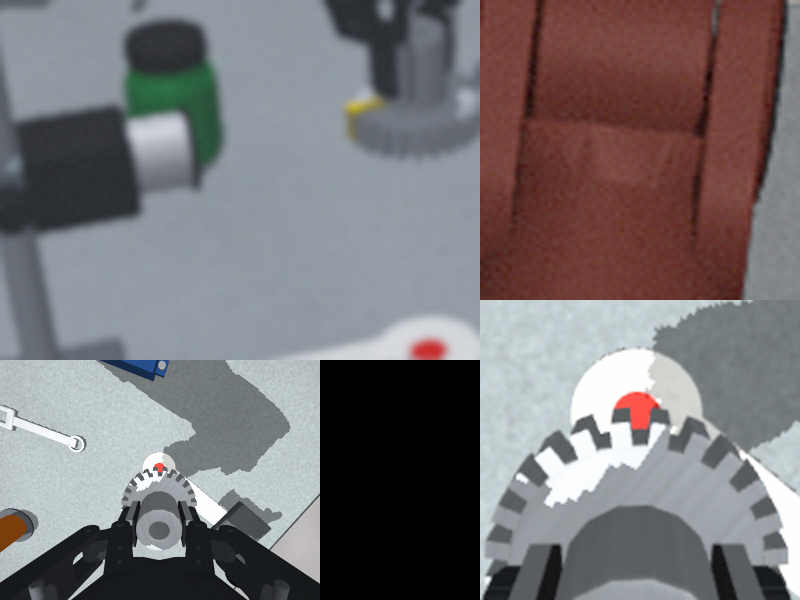

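The yellow tooth is at scene (278,220.5), against a predicted (277.5,221). The lens centre is at (238.5,228), against (238,228). The disc is level, and the tooth points at the lens. I'll let the arm settle and hand in.

Call:
{"fn": "move_arm", "kwargs": {"plan": [0, 0, 0, 0, -1, 0, 0, 0, 0, -1, 0, 0, 0, 0, -1, 0, 0, 0, 0, -1]}}

```text
time: 18.75
tcp_pos: [641.0, 40.7, 181.3]
tool_rot: [-1.563, -2.725, -0.0]
contact_force: [-0.5, 0.7, -5.1]
finger_gap: 34.0
gripper_force: 60.2
```

```bash
python3 -c "
from h import *
print(hand_in())"
```

```text
the job is handed in; nothing more can be done
None
```

The job is handed in, at about 19 s of the 56 s allowed: the shaft stands released in the cup, and the gear is held still at the view point with its yellow tooth pointing at the lens; the hand-in returned no verdict.

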